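# Push a walnut block up out of a fitting jig

### The arm

A 6-joint arm with a two-finger parallel gripper is mounted at the origin on the work surface. World frame = base frame: x ahead of the robot, y to its left, z up, the work surface at z = 0. Lengths are in mm, angles in rad, forces in N, time in s.
With the tool pointing down it reaches from about 275 to 775 mm from the base axis. Payload 14.6 kg.
Tool frame: the origin (TCP) lies at the very end of the fingers, on their centre line; the grasp point (between the pads) lies 19 mm behind it; z points along the fingers, y is the direction in which the jaws open and shut (so a half turn about z gives the same grasp; the last joint's range is limited). The gripper opens to 85 mm and grips with 20 to 120 N. Pads are 22 mm wide; open, the fingers measure 114 mm over their backs; the gripper's body (76 mm by 85 mm) begins 54 mm behind the grasp point. The pads swing forward as they close: fully open they stand 13 mm farther back than shut.
Start: joints at [1.11, 0.263, -0.048, 1.259, 0, 1.415], TCP at [158.059, 500.645, 231.278] pointing down, gripper open.
Joint ranges: [-2.65, 2.65], [-0.89, 1.7], [-1.18, 1.37], [-2.13, 2.11], [-1.35, 1.29], [-3.14, 3.14]. Speed limits (rad/s): [1.89, 1.89, 2.57, 2.79, 3.14, 3.14].

### API

Orientations are given as a 3x3 rotation matrix whose columns are the frame's x, y, z axes.
In Python, from station import bot gives the robot as it stands. The module is installed in compiled form; this text tells all that it offers.
- The arm moves only by the tool drive_tool, never from a script. Its argument "commands" is a list of rows, each a list of 4 numbers: the shift along the tool's x, y, z in m, then the turn about the tool's z in rad. In form: [[x, y, z, roll], ...]. A call has 1 to 5 rows; each row is the pose to reach, as a shift and turn from the pose commanded when the call began, along the tool's axes at that moment; what a row does not reach only later rows make up. A row lasts 1/8 s, in which the tool goes at most 62.5 mm and 10.7 degrees, less where a joint would pass 70% of its speed; a pose out of reach is approached as far as the arm can. A call with a gripper value outside its range is refused whole. "gripper" is the finger opening in m, from 0 to 0.0854, set as the call begins (left out, the last holds). The fingers move at their own pace and stop on an object; "force" is the grip in N (left out, the last holds). Time passes only in rows, so rows that repeat a pose let the fingers close. It gives the time, the measured TCP pose, the force and the opening at its end, in the units of the state.
- bot.get_state(): the state, without advancing time (a new reading comes with each control period).
- bot.grab_frame(name): name is "side" or "top" or "wrist"; returns the picture (480x640x3 uint8, red, green, blue); there is no depth.
- bot.camera_params(name): a dict with "fx", "fy", "cx", "cy" (pixels), "rvec" (rotation vector, rad) and "tvec" (3), from world to camera coordinates, as OpenCV has them. Camera axes: x right, y down, z forward; pixel columns grow to the right and rows downward; lengths in mm; the calibration is good to about 2 mm. The wrist camera is an equidistant fisheye: a pixel r from the principal point sees the ray r / f radians off the axis. A picture is of the moment at which its call begins: read the wrist's pose just before it. camera_params takes no time and is no camera call; for the wrist camera it gives the pose at the moment of the call.
- bot.finish_job(): hands the job in, once; it reports no verdict.
The state is a dict: "time": time; "joints": joint angles; "joint_vel": joint speeds; "joint_efforts": joint torques, N m; "tcp_pos": TCP position; "eef_rot": TCP orientation; "wrist_force": force on the tool from outside, world axes, zero at the start; "torque": the same for the moment, N m; "finger_gap": finger opening in mm.
Only numpy, scipy, OpenCV 4.12 (cv2) and the standard library are available. Lean on these libraries where they do the work, as an engineer would, in place of code of your own. Each camera call takes 0.05 s, during which the arm holds its last target.

### The job

The walnut block is sunk flush in the pocket of the maple jig. Take the C-shaped push-out frame by its blue grip post, bring its foot in under the jig and lift, so that its brass nub pokes the block up through the access hole until the jig's spring catches hold it raised; then draw the frame out and stand it upright on the bench, clear of the jig. Finally lift the block out and set it down gently, the same way up, on the floor of the grey tray, without disturbing the other things on the bench.

Things in the scene. Friction and masses are not known exactly. Their poses are not given: they have to be found in the camera images.
- block: Loose dark walnut block, 40 (its x) x 80 (its y) x 45 mm high (z), 0.1 to 0.22 kg, with two round pale dowel plugs in its top. Origin at its centre. At the start it sits in the jig's pocket, its top flush with the jig's top, its axes along the jig's, with a gap of about 0.8 mm all round, so it cannot be gripped there.
- jig_pocket (a point): Centre of the pocket's mouth in the top face of the jig, 127 mm above the bench; z up, x across the jig, y along it. The jig is a pale maple bridge fixed to the bench: a beam 68 mm (x) x 190 mm (y), its top 127 and underside 70 mm above the bench, on a leg at each y end; flat feet 12 mm high reach out to y = 140 mm. Pocket 41.6 x 81.4 mm, 45 mm deep.
- jig_hole (a point): Lower mouth of the round 35 mm access hole, in the beam's underside, straight below jig_pocket and 70 mm above the bench; the hole goes up through the pocket's 12 mm floor. Axes as jig_pocket. The tunnel below the beam runs along x between the legs, 134 mm wide (y) and 70 mm high, open at both x ends.
- jig_catch (a point): Brass plate over one of two spring catches, on the jig's top at the pocket's y ends. The catches rub on the block (about 5 N against lifting). Once the block has risen more than 24 mm they spring out 6 mm under it and carry it, standing 24 mm proud of the jig.
- pusher_grip (a point): Centre of the blue grip post (28 x 28 mm, 50 mm high) on top of the push-out frame, 185 mm above the frame's underside. The frame is a loose plywood C, 0.25 to 0.4 kg, 210 mm high, standing on its foot at the start. Axes: z up, x from its upright towards its open side. Post and nub are on one vertical line, x = y = 0.
- pusher_foot (a point): Underside of the frame's foot, straight below the grip post; axes as pusher_grip. Foot 12 mm thick, 36 mm wide (y), from x = -74 to +16 mm; upright 30 mm wide, from x = -74 to -56 mm; upper arm 30 mm wide, from x = -74 to +16 mm, 145 to 160 mm above the underside, the grip post standing on it.
- pusher_nub (a point): Top of the brass nub, 18 mm in diameter, standing 45 mm up from the foot, 57 mm above the frame's underside; axes as pusher_grip. The frame goes under the jig carried at most 10 mm above the bench. Raised 25 mm from the bench the nub meets the block in the pocket; beyond 49 mm the catches spring out; at 58 mm the foot meets the beam's underside.
- tray_in (a point): Centre of the inner floor of the grey plastic tray, 6 mm above the bench. The tray is fixed, 180 mm (x) x 140 mm (y) outside, walls 6 mm thick and 20 mm high.
- post: Bystander: upright square maple post, 50 x 50 x 110 mm, origin at the centre of its underside.
- glue: Bystander: white glue bottle, 60 mm in diameter, 140 mm high, origin at the centre of its underside.
- comb: Bystander: dark notched joint piece, 50 (x) x 130 (y) x 40 mm high, origin at the centre of its underside.
Not all that is in view belongs to the job. Leave any green look-alike of the block alone.

How it is judged (in metres and radians):
On the way, in this order (a step that is already met when the one before it is completed fails the run):
1. the frame's nub is below the jig's access hole, its foot under the jig (horizontal distance between pusher_nub and jig_pocket below 0.015 m and height (world z) of pusher_nub below 0.08 m).
2. the nub of the frame has pushed the block up in its pocket by more than 22 mm (z of block in the frame of jig_pocket above -0.0005 m and horizontal distance between block and jig_pocket below 0.012 m and contact force between pusher and block above 0.2 N), for 0.05 s.
3. the frame stands upright on the bench clear of the jig, let go, and the block stays up on the catches (angle between pusher_nub's own z axis and vertical below 0.08 rad and height (world z) of pusher_nub below 0.062 m and horizontal distance between pusher_nub and jig_pocket above 0.1 m and contact force between pusher and the fingers below 0.1 N and z of block in the frame of jig_pocket above -0.003 m and horizontal distance between block and jig_pocket below 0.01 m), for 0.2 s.
At the end, for the whole second after the job is handed in: The block stands the same way up (within 0.1 rad) on the tray's floor (centre inside the tray, no more than 27 mm above its floor), at rest; the push-out frame stands upright (within 0.08 rad) on the bench, its nub more than 100 mm horizontally from the jig's pocket, at rest (x of block in the frame of tray_in between -0.084 and 0.084 m and y of block in the frame of tray_in between -0.064 and 0.064 m and angle between block's own z axis and vertical below 0.1 rad and z of block in the frame of tray_in below 0.027 m and linear speed of each of block, pusher below 0.02 m/s and angle between pusher_nub's own z axis and vertical below 0.08 rad and height (world z) of pusher_nub below 0.062 m and horizontal distance between pusher_nub and jig_pocket above 0.1 m); the robot touches nothing.
It fails at once if a bystander (post, glue bottle, notched piece) moved by more than 20 mm (distance of any of post, glue, comb from where it was at the start of the episode above 0.02 m).
It fails at once if the block, out of the jig and not held, falls faster than 0.7 m/s (a drop of 25 mm) (horizontal distance between block and jig_pocket above 0.09 m and contact force between the fingers and block below 0.05 N and linear speed of block above 0.7 m/s).
It fails at once if the push-out frame topples (more than 0.7 rad) (angle between pusher_nub's own z axis and vertical above 0.7 rad).
It also fails if it takes over 72 s, if anything falls off the work surface, if the arm or the gripper's body presses on something with over 40 N, if the wrist force passes 120 N, or if a joint passes its speed limit or range.

## Working session

There is one attempt and no reset: what is moved stays moved. The work goes in short steps, Python scripts to look and compute and a tool call to move; the robot and the scene stay as the last step left them, time stands still between calls to the robot, and variables do not carry over. Pictures are saved under pics/ and viewed, and the job is handed in when it is done.

Besides the shell and the picture viewer there is one more tool, called after "Request:" as name(argument=value, ...), one argument or row to a line, values as JSON. drive_tool: Moves the arm, as the interface text tells. Its arguments: {"type":"object","properties":{"commands":{"type":"array","items":{"type":"array","items":{"type":"number"}}},"gripper":{"type":"number"},"force":{"type":"number"}},"required":["commands"]}

```bash
mkdir -p pics
python3 - <<'E'
from station import bot
import cv2
s=bot.get_state()
print(s)
for n in ["side","top","wrist"]:
    p=bot.camera_params(n);print(n,p)
    cv2.imwrite(f"pics/{n}0.png",cv2.cvtColor(bot.grab_frame(n),cv2.COLOR_RGB2BGR))
E
```

```text
{'time': 0.0, 'joints': array([ 1.10969400e+00,  2.63544744e-01, -4.89444422e-02,  1.25942229e+00,
        2.15407367e-05,  1.41548652e+00]), 'joint_vel': array([-0.00101202,  0.0009125 , -0.00077292, -0.00047145,  0.00216897,
       -0.00141355]), 'joint_efforts': array([-3.30256889e-04, -6.37612295e+01,  3.84562862e+01,  1.37194232e-02,
       -1.36328927e-04,  7.64023383e-06]), 'tcp_pos': array([157.92608526, 500.38444161, 230.81104396]), 'eef_rot': array([[-9.53608611e-01,  3.01048752e-01, -5.15462574e-04],
       [ 3.01049131e-01,  9.53608118e-01, -9.89105556e-04],
       [ 1.93780301e-04, -1.09839914e-03, -9.99999378e-01]]), 'wrist_force': array([-0.31298197,  1.28971874, -0.12899759]), 'torque': array([0.01226886, 0.05713354, 0.03695431]), 'finger_gap': 85.47308966950933}
side {'fx': 462.11031124567796, 'fy': 462.11031124567796, 'cx': 315.33433723131463, 'cy': 253.79337642277846, 'rvec': array([ 0.54403684, -2.76694004,  1.02323749]), 'tvec': array([547.57937273, 264.51437201, 898.01371089])}
top {'fx': 615.7285232161005, 'fy': 615.7285232161005, 'cx': 328.02452303848725, 'cy': 222.8740104751212, 'rvec': array([ 2.13684266, -2.10001535,  0.1999842 ]), 'tvec': array([ -15.3434912 ,  644.51886277, 1136.48334558])}
wrist {'fx': 371.64829954431775, 'fy': 371.64829954431775, 'cx': 316.32742336618105, 'cy': 238.16690303843873, 'rvec': array([-2.33552305, -1.71068803, -0.25003962]), 'tvec': array([-524.26573967,  -37.10615039,  378.68683547])}
```

View pics/top0.png

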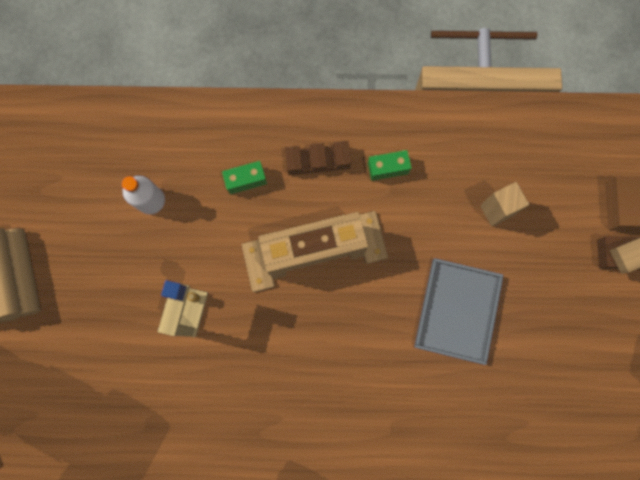

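View pics/side0.png

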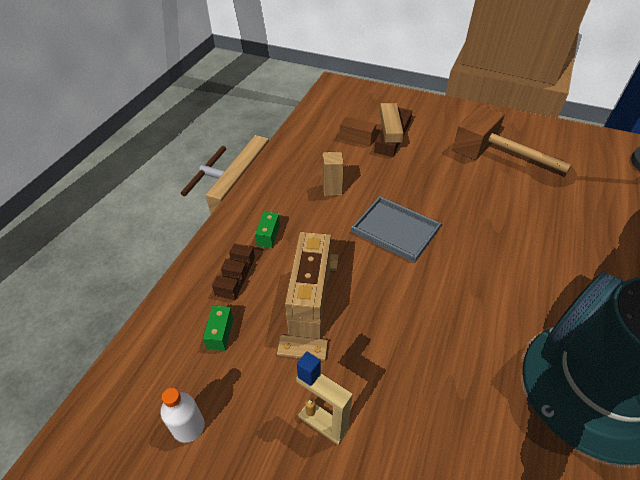

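View pics/wrist0.png

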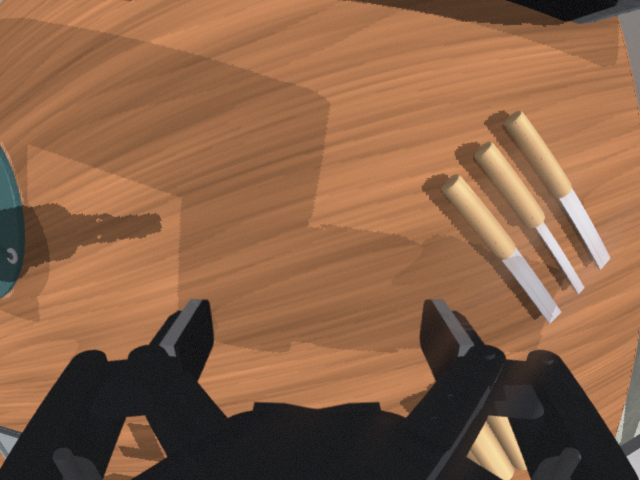

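The top view shows the jig around (313,243), the frame at (180,310) with its blue post at (174,290), and the tray at (460,311). The post is at (505,204), the glue at (140,193) and the comb at (320,158). I'll enlarge the views to pick corners.

```bash
cat > h.py <<'E'
import numpy as np,cv2
def P(p):
    R=cv2.Rodrigues(np.array(p['rvec']))[0];return R,np.array(p['tvec'])
def unproj(p,uv,z):
    R,t=P(p);d=R.T@np.array([(uv[0]-p['cx'])/p['fx'],(uv[1]-p['cy'])/p['fy'],1]);c=-R.T@t
    return c+d*(z-c[2])/d[2]
def proj(p,X):
    R,t=P(p);q=R@np.array(X,float)+t;return np.array([p['fx']*q[0]/q[2]+p['cx'],p['fy']*q[1]/q[2]+p['cy']])
def fishproj(p,X):
    R,t=P(p);q=R@np.array(X,float)+t;a=np.arctan2(np.hypot(q[0],q[1]),q[2]);r=a*p['fx'];n=np.hypot(q[0],q[1])
    return np.array([p['cx']+r*q[0]/n,p['cy']+r*q[1]/n])
def fishun(p,uv,z):
    x=(uv[0]-p['cx'])/p['fx'];y=(uv[1]-p['cy'])/p['fx'];a=np.hypot(x,y)
    d=np.array([np.sin(a)*x/a,np.sin(a)*y/a,np.cos(a)]);R,t=P(p);c=-R.T@t;d=R.T@d
    return c+d*(z-c[2])/d[2]
E
python3 - <<'E'
import cv2
i=cv2.imread('pics/top0.png')
cv2.imwrite('pics/z1.png',cv2.resize(i[265:345,140:240],None,fx=7,fy=7,interpolation=cv2.INTER_CUBIC))
cv2.imwrite('pics/z2.png',cv2.resize(i[195:300,235:395],None,fx=5,fy=5,interpolation=cv2.INTER_CUBIC))
s=cv2.imread('pics/side0.png')
cv2.imwrite('pics/z3.png',cv2.resize(s[340:450,270:370],None,fx=5,fy=5,interpolation=cv2.INTER_CUBIC))
E
```

```text
(no output)
```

View pics/z1.png

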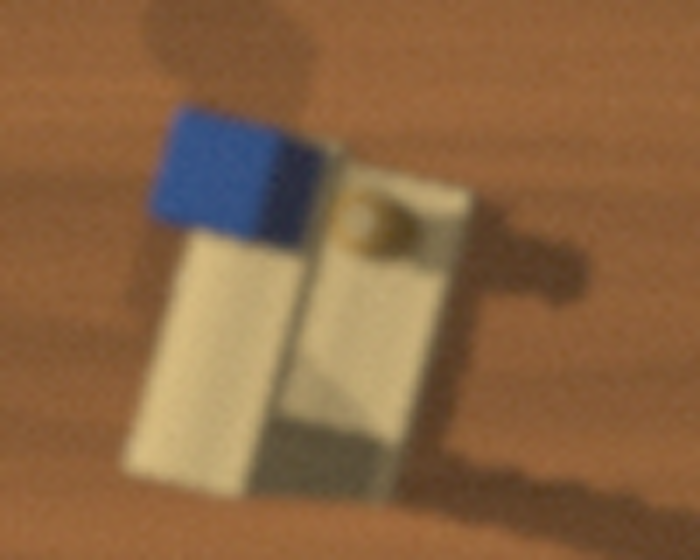

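View pics/z2.png

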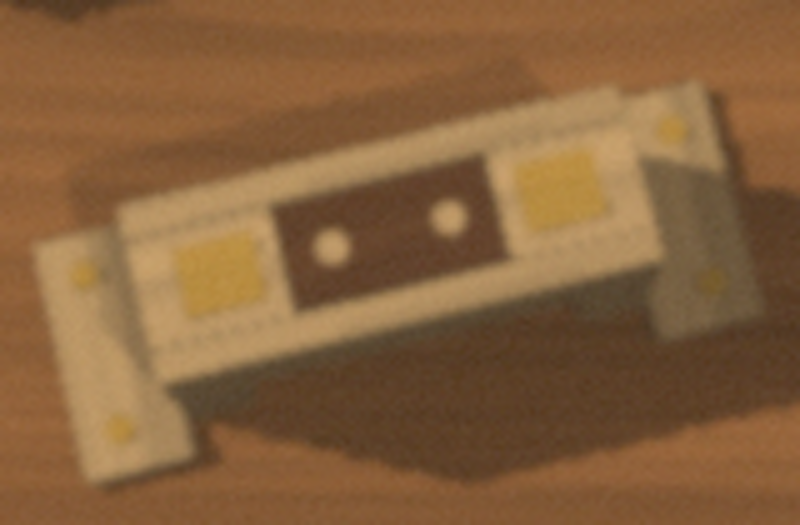

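View pics/z3.png

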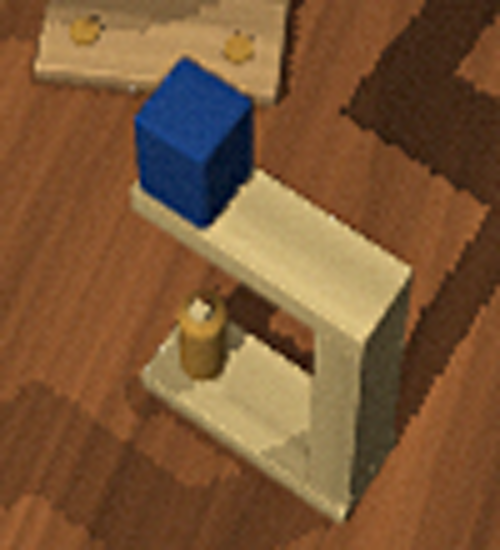

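```bash
cat > m.py <<'E'
from h import *
from station import bot
p=bot.camera_params('top')
print('cam',-P(p)[0].T@P(p)[1])
def c(x,y,f,ox,oy): return ((x+.5)/f-.5+ox,(y+.5)/f-.5+oy)
def U(l,f,ox,oy,z): return np.array([unproj(p,c(x,y,f,ox,oy),z) for x,y in l])[:,:2].round(1)
a=U([(180,103),(280,128),(255,240),(150,212)],7,140,265,210);print('post',a.tolist(),a.mean(0))
print('arm ends',U([(125,468),(245,497)],7,140,265,160).tolist())
print('nub',U([(362,218)],7,140,265,57), 'footcorner',U([(475,185)],7,140,265,12))
a=U([(275,208),(487,155),(508,258),(297,310)],5,235,195,127);print('block',a.tolist(),a.mean(0))
print('dowels',U([(332,247),(449,217)],5,235,195,127).tolist())
a=U([(120,205),(620,88),(660,262),(165,383)],5,235,195,127);print('beam',a.tolist(),a.mean(0))
a=U([(84,273),(119,430),(672,129),(711,280)],5,235,195,12);print('screws',a.tolist(),a.mean(0))
a=U([(434,261),(503,273),(488,362),(417,347)],1,0,0,20);print('tray',a.tolist(),a.mean(0))
s=bot.camera_params('side')
for X in [a.mean(0)]: print(proj(s,[*X,6]))
print('posttop',unproj(p,(513,195),110),'glue cap',unproj(p,(130,184),140),'comb',unproj(p,(320,155),40))
print('greens',unproj(p,(244,176),45),unproj(p,(389,164),45))
E
python3 m.py
```

```text
cam [ 415.5399896   -11.11354118 1238.72409689]
post [[515.1, 265.6], [509.5, 241.3], [482.8, 245.5], [489.0, 271.0]] [499.1  255.85]
arm ends [[429.6, 286.5], [423.1, 256.4]]
nub [[499.3 254.8]] footcorner [[512.4 233.4]]
block [[606.0, 65.4], [627.1, -11.9], [588.9, -20.2], [568.5, 56.3]] [597.625  22.4  ]
dowels [[591.9, 44.2], [603.7, 1.6]]
beam [[606.1, 122.3], [653.1, -60.6], [588.4, -75.7], [541.0, 103.4]] [597.15  22.35]
screws [[597.8, 149.5], [534.8, 132.9], [661.0, -87.0], [599.3, -103.0]] [598.225  23.1  ]
tray [[579.2, -216.3], [557.6, -352.7], [384.6, -317.5], [410.6, -180.8]] [ 483.    -266.825]
[394.96931512 228.45772849]
posttop [ 694.80358643 -351.70008923  110.        ] glue cap [696.22805463 361.42670729 140.        ] comb [788.88001123  14.72818071  40.        ]
greens [740.9116117 166.1498124  45.       ] [ 770.81049873 -124.58339004   45.        ]
```

```bash
cat > g.py <<'E'
import sys,numpy as np
from station import bot
s=bot.get_state();R=s['eef_rot'];p=s['tcp_pos']
print('t',round(s['time'],2),'tcp',p.round(1),'psi',np.degrees(np.arctan2(R[1,1],R[0,1])).round(2),'tilt',R[2].round(4),'F',s['wrist_force'].round(1),'gap',round(s['finger_gap'],1))
if len(sys.argv)>4:
    x,y,z,psi=map(float,sys.argv[1:5])
    print('shift m',(R.T@(np.array([x,y,z])-p)/1000).round(4),'roll',round(np.radians((np.degrees(np.arctan2(R[1,1],R[0,1]))-psi+180)%360-180),3))
E
python3 g.py 499.2 255.5 260 -12
```

```text
t 0.15 tcp [158.  500.5 230.9] psi 72.48 tilt [ 1.e-04 -8.e-04 -1.e+00] F [ 0.4  0.4 -0.1] gap 85.3
shift m [-0.3991 -0.1309 -0.029 ] roll 1.474
```

Request:
drive_tool(
  commands=[
    [-0.048,-0.016,-0.03,0.15],
    [-0.1,-0.033,-0.03,0.33],
    [-0.155,-0.051,-0.03,0.51],
    [-0.21,-0.069,-0.03,0.69],
    [-0.265,-0.087,-0.03,0.87],
  ],
)

```text
time: 0.78
tcp_pos: [385.8, 336.5, 261.2]
eef_rot: [[-0.379, 0.925, -0.0], [0.925, 0.379, 0.0], [0.0, -0.0, -1.0]]
wrist_force: [0.6, 1.1, -0.1]
finger_gap: 85.5
```

```bash
python3 g.py 499.2 255.5 260 -12
```

```text
t 0.78 tcp [385.8 336.5 261.2] psi 22.29 tilt [ 1.e-04 -1.e-04 -1.e+00] F [ 0.6  1.1 -0.1] gap 85.5
shift m [-0.118   0.0741  0.0012] roll 0.599
```

Request:
drive_tool(
  commands=[
    [-0.04,0.025,0.0,0.16],
    [-0.08,0.05,0.0,0.33],
    [-0.108,0.068,0.001,0.48],
    [-0.118,0.074,0.001,0.6],
    [-0.118,0.074,0.001,0.6],
  ],
)

```text
time: 1.4
tcp_pos: [498.7, 256.9, 259.8]
eef_rot: [[0.204, 0.979, -0.001], [0.979, -0.204, -0.0], [-0.0, -0.001, -1.0]]
wrist_force: [0.1, 0.1, -0.2]
finger_gap: 85.5
```

```bash
cat > w.py <<'E'
import sys,cv2
from station import bot
n,name=sys.argv[1:3]
import pickle
p=bot.camera_params(n);f=bot.grab_frame(n);pickle.dump(p,open(f'pics/{name}.pkl','wb'))
cv2.imwrite(f'pics/{name}.png',cv2.cvtColor(f,cv2.COLOR_RGB2BGR))
E
python3 g.py 499.2 255.5 172 -12; python3 w.py wrist w1
```

```text
t 1.4 tcp [498.7 256.9 259.8] psi -11.77 tilt [-4.e-04 -6.e-04 -1.e+00] F [ 0.1  0.1 -0.2] gap 85.5
shift m [-0.0013  0.0009  0.0878] roll 0.004
```

View pics/w1.png

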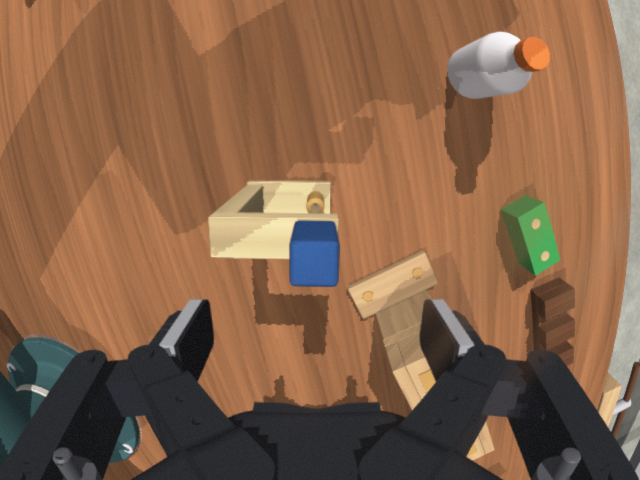

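```bash
python3 - <<'E'
from h import *
import pickle
p=pickle.load(open('pics/w1.pkl','rb'))
for uv in [(290,286),(338,286),(338,252),(291,252),(292,222),(336,222)]: print(uv,fishun(p,uv,210).round(1),fishun(p,uv,160).round(1))
c,s=np.cos(np.radians(-12)),np.sin(np.radians(-12))
for z in (210,160):
  for a,b in [(14,14),(14,-14),(-14,-14),(-14,14)]:
    X=[499.2+c*a-s*b,255.5+s*a+c*b,z];print(z,a,b,fishproj(p,X).round(1))
for z in(0,):print(fishproj(p,[499.2,255.5,57]))
E
python3 -c "
import cv2;i=cv2.imread('pics/w1.png');cv2.imwrite('pics/z4.png',cv2.resize(i[170:300,200:360],None,fx=4,fy=4,interpolation=2))"
```

```text
(290, 286) [481.7 247.5 210. ] [473.3 226.3 160. ]
(338, 286) [508.2 241.9 210. ] [506.7 219.4 160. ]
(338, 252) [512.  261.9 210. ] [511.5 244.5 160. ]
(291, 252) [486.9 267.1 210. ] [479.8 251.1 160. ]
(292, 222) [491.2 283.5 210. ] [485.2 271.7 160. ]
(336, 222) [514.1 278.7 210. ] [514.2 265.7 160. ]
210 14 14 [343.4 243.1]
210 14 -14 [342.  290.2]
210 -14 -14 [292.6 290. ]
210 -14 14 [291.7 243. ]
160 14 14 [338.2 220.7]
160 14 -14 [337.4 259.9]
160 -14 -14 [297.  259.8]
160 -14 14 [296.5 220.5]
[317.07243203 208.5587091 ]
```

View pics/z4.png

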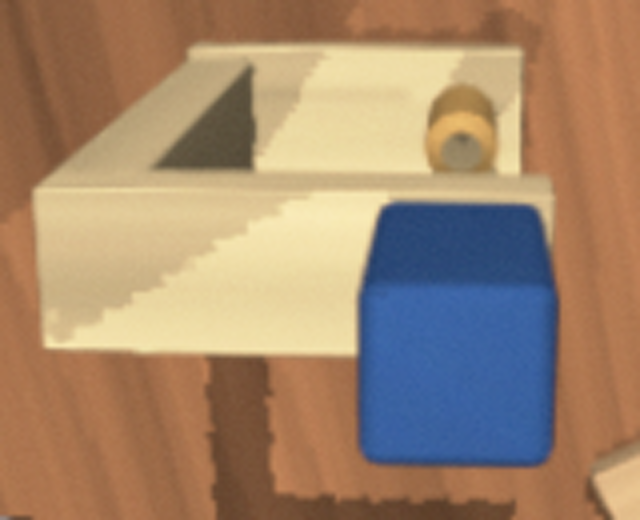

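Request:
drive_tool(
  commands=[
    [0,0,0.03,0],
    [0,0,0.06,0],
    [0,0,0.08,0],
    [0,0,0.088,0],
    [0,0,0.088,0],
  ],
)

```text
time: 2.08
tcp_pos: [497.9, 257.8, 172.5]
eef_rot: [[0.202, 0.979, -0.0], [0.979, -0.202, -0.0], [-0.0, -0.0, -1.0]]
wrist_force: [-0.4, 0.2, -0.2]
finger_gap: 85.3
```

Request:
drive_tool(
  commands=[
    [0,0,0,0],
    [0,0,0,0],
    [0,0,0,0],
    [0,0,0,0],
    [0,0,0,0],
  ],
  gripper=0.02,
  force=70,
)

```text
time: 2.7
tcp_pos: [498.4, 257.6, 172.8]
eef_rot: [[0.204, 0.979, 0.001], [0.979, -0.204, 0.0], [0.0, 0.0, -1.0]]
wrist_force: [-1.5, 0.1, 5.6]
finger_gap: 27.4
```

```bash
python3 g.py; python3 w.py wrist w2;python3 w.py side s2
```

```text
t 2.7 tcp [498.4 257.6 172.8] psi -11.74 tilt [ 5.e-04  5.e-04 -1.e+00] F [-1.5  0.1  5.6] gap 27.4
```

View pics/w2.png

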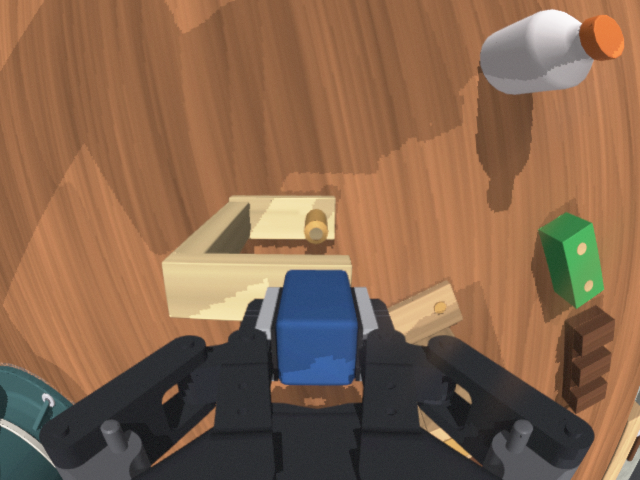

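View pics/s2.png

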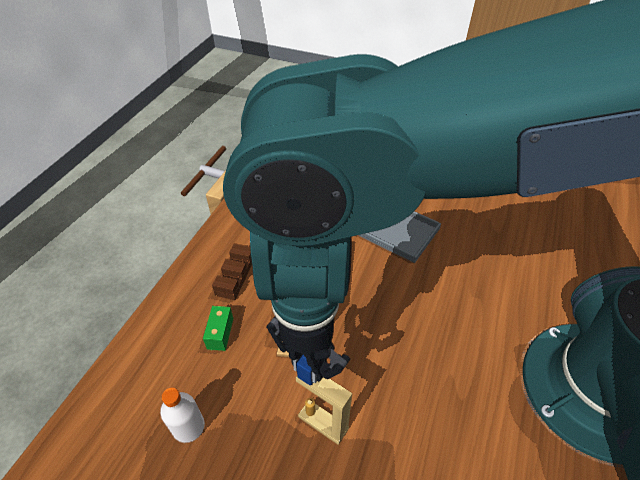

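Request:
drive_tool(
  commands=[
    [0,0,-0.006,0],
    [0,0,-0.015,0],
    [0,0,-0.02,0],
    [0,0,-0.02,0],
  ],
)

```text
time: 3.3
tcp_pos: [498.5, 257.5, 192.7]
eef_rot: [[0.204, 0.979, 0.001], [0.979, -0.204, 0.0], [0.0, 0.001, -1.0]]
wrist_force: [-0.8, -0.2, -2.7]
finger_gap: 27.1
```

```bash
python3 g.py 491.4 -6 193 15; python3 w.py wrist w3;python3 -c "
import cv2;i=cv2.imread('pics/w3.png');cv2.imwrite('pics/z5.png',cv2.resize(i[180:400,140:480],None,fx=2,fy=2,interpolation=2))"
```

```text
t 3.3 tcp [498.5 257.5 192.7] psi -11.75 tilt [ 4.e-04  7.e-04 -1.e+00] F [-0.8 -0.2 -2.7] gap 27.1
shift m [-0.2595  0.0467 -0.0003] roll -0.467
```

View pics/z5.png

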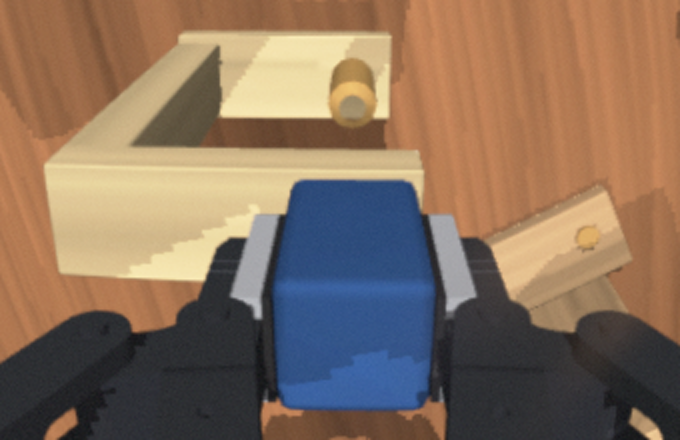

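The frame is held level, with the nub at (316,234) in the full wrist picture. Next I carry it over to the jig's mouth.

Request:
drive_tool(
  commands=[
    [-0.025,0.004,0,-0.04],
    [-0.065,0.011,0,-0.12],
    [-0.105,0.018,0,-0.2],
    [-0.145,0.026,0,-0.28],
    [-0.185,0.033,0,-0.36],
  ],
)

```text
time: 3.98
tcp_pos: [492.7, 68.4, 192.1]
eef_rot: [[-0.157, 0.988, -0.0], [0.988, 0.157, 0.0], [0.0, -0.0, -1.0]]
wrist_force: [1.0, -0.6, -2.5]
finger_gap: 27.4
```

Request:
drive_tool(
  commands=[
    [-0.032,-0.004,0,-0.06],
    [-0.055,-0.008,0,-0.1],
    [-0.07,-0.01,0,-0.107],
    [-0.075,-0.012,0,-0.107],
    [-0.075,-0.012,0,-0.107],
  ],
)

```text
time: 4.6
tcp_pos: [492.5, -6.2, 192.2]
eef_rot: [[-0.259, 0.966, -0.0], [0.966, 0.259, 0.0], [0.0, -0.0, -1.0]]
wrist_force: [0.3, -0.6, -2.7]
finger_gap: 27.4
```

```bash
python3 g.py 491.4 -6 177.5 15; python3 w.py wrist w4;python3 w.py top t4;python3 w.py side s4
```

```text
t 4.6 tcp [492.5  -6.2 192.2] psi 14.98 tilt [ 2.e-04 -2.e-04 -1.e+00] F [ 0.3 -0.6 -2.7] gap 27.4
shift m [ 0.0005 -0.001   0.0147] roll -0.0
```

View pics/w4.png

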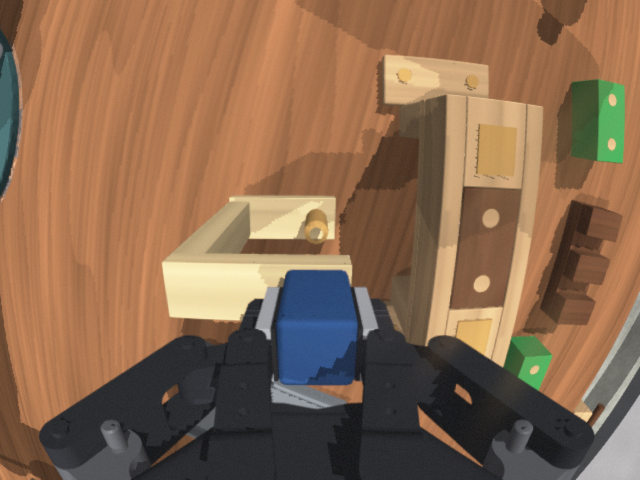

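View pics/t4.png

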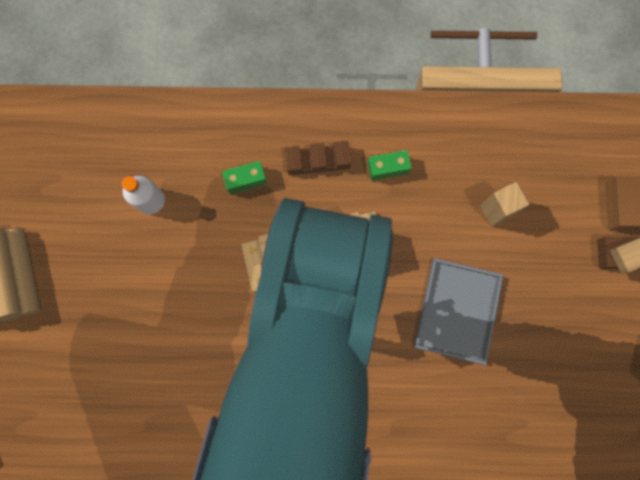

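View pics/s4.png

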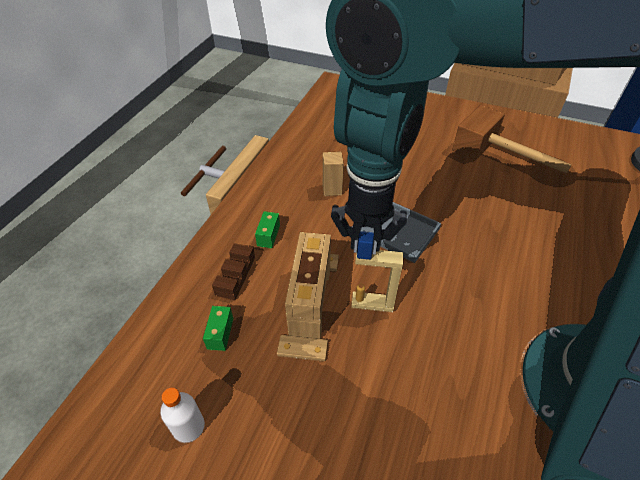

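Run:
```python
from h import *
import pickle
p=pickle.load(open('pics/w4.pkl','rb'))
d=[fishun(p,uv,127)[:2] for uv in [(490.5,218),(481.5,284)]];print(np.array(d).round(1),np.mean(d,0).round(1))
d=[fishun(p,uv,127)[:2] for uv in [(463,186),(521,189),(509,310),(453,306)]];print(np.array(d).round(1),np.mean(d,0).round(1))
print('nub',fishun(p,(316,234),77).round(1))
```

```text
[[590.5  44.5]
 [602.    1.8]] [596.3  23.2]
[[565.4  57.7]
 [605.2  68.2]
 [632.5 -11.6]
 [588.2 -17.5]] [597.8  24.2]
nub [492.6  -7.4  77. ]
```

Request:
drive_tool(
  commands=[
    [0,0,0.006,0],
    [0,0,0.012,0],
    [0,0,0.014,0],
    [0,0,0.014,0],
  ],
)

```text
time: 5.25
tcp_pos: [492.5, -6.3, 178.1]
eef_rot: [[-0.259, 0.966, -0.0], [0.966, 0.259, 0.0], [0.0, -0.0, -1.0]]
wrist_force: [-0.2, -0.2, -3.4]
finger_gap: 27.2
```

```bash
python3 g.py 597.3 23.3 178 15
```

```text
t 5.25 tcp [492.5  -6.3 178.1] psi 15.02 tilt [ 2.e-04 -3.e-04 -1.e+00] F [-0.2 -0.2 -3.4] gap 27.2
shift m [1.400e-03 1.089e-01 1.000e-04] roll 0.0
```

Request:
drive_tool(
  commands=[
    [0.001,0.02,0,0],
    [0.001,0.05,0,0],
    [0.001,0.08,0,0],
    [0.001,0.1,0,0],
    [0.001,0.109,0,0],
  ],
)

```text
time: 5.88
tcp_pos: [598.4, 23.1, 178.1]
eef_rot: [[-0.259, 0.966, -0.0], [0.966, 0.259, 0.0], [0.0, -0.0, -1.0]]
wrist_force: [-0.2, 0.4, -2.4]
finger_gap: 27.6
```

Request:
drive_tool(
  commands=[
    [0,0,0,0],
    [0,0,0,0],
  ],
)

```text
time: 6.12
tcp_pos: [597.0, 22.7, 178.4]
eef_rot: [[-0.259, 0.966, -0.0], [0.966, 0.259, -0.0], [0.0, -0.0, -1.0]]
wrist_force: [-0.2, -0.9, -2.6]
finger_gap: 27.3
```

```bash
python3 g.py 597.3 23.3 178 15; python3 w.py wrist w5;python3 w.py side s5
```

```text
t 6.12 tcp [597.   22.7 178.4] psi 15.0 tilt [ 0.e+00 -3.e-04 -1.e+00] F [-0.2 -0.9 -2.6] gap 27.3
shift m [0.0005 0.0004 0.0004] roll 0.0
```

View pics/w5.png

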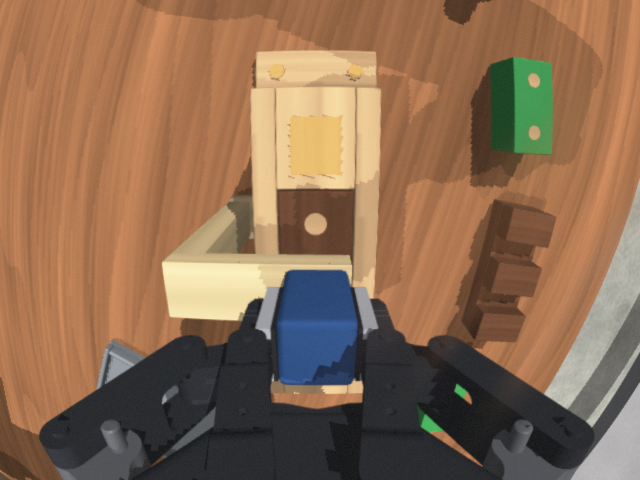

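View pics/s5.png

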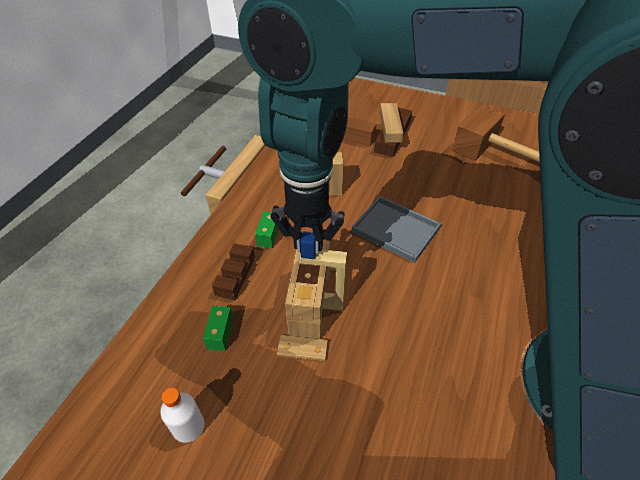

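The frame is centred over the jig (block dowel at (315,224), on the tool's mid-line), so I lift now.

Request:
drive_tool(
  commands=[
    [0,0,-0.008,0],
    [0,0,-0.016,0],
    [0,0,-0.022,0],
    [0,0,-0.027,0],
    [0,0,-0.032,0],
  ],
)

```text
time: 6.85
tcp_pos: [597.5, 22.9, 210.3]
eef_rot: [[-0.259, 0.966, -0.001], [0.966, 0.259, 0.0], [0.0, -0.001, -1.0]]
wrist_force: [0.0, 1.1, -6.6]
finger_gap: 27.1
```

Request:
drive_tool(
  commands=[
    [0,0,-0.004,0],
    [0,0,-0.008,0],
    [0,0,-0.012,0],
    [0,0,-0.015,0],
    [0,0,-0.0165,0],
  ],
)

```text
time: 7.48
tcp_pos: [597.7, 23.0, 227.1]
eef_rot: [[-0.259, 0.966, 0.0], [0.966, 0.259, 0.0], [0.0, 0.0, -1.0]]
wrist_force: [-0.7, 1.4, -4.0]
finger_gap: 27.2
```

Request:
drive_tool(
  commands=[
    [0,0,0,0],
    [0,0,0,0],
  ],
)

```text
time: 7.72
tcp_pos: [597.7, 22.7, 226.8]
eef_rot: [[-0.259, 0.966, 0.0], [0.966, 0.259, -0.0], [-0.0, 0.0, -1.0]]
wrist_force: [0.7, 0.1, -3.0]
finger_gap: 27.1
```

```bash
python3 g.py; python3 w.py wrist w6;python3 w.py side s6
python3 -c "
import cv2;i=cv2.imread('pics/s6.png');cv2.imwrite('pics/z6.png',cv2.resize(i[220:370,240:400],None,fx=4,fy=4,interpolation=2))"
```

```text
t 7.72 tcp [597.7  22.7 226.8] psi 15.01 tilt [-3.e-04  0.e+00 -1.e+00] F [ 0.7  0.1 -3. ] gap 27.1
```

View pics/w6.png

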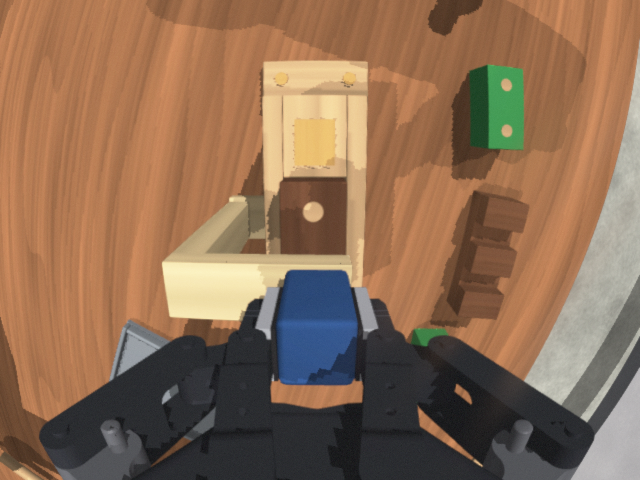

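View pics/z6.png

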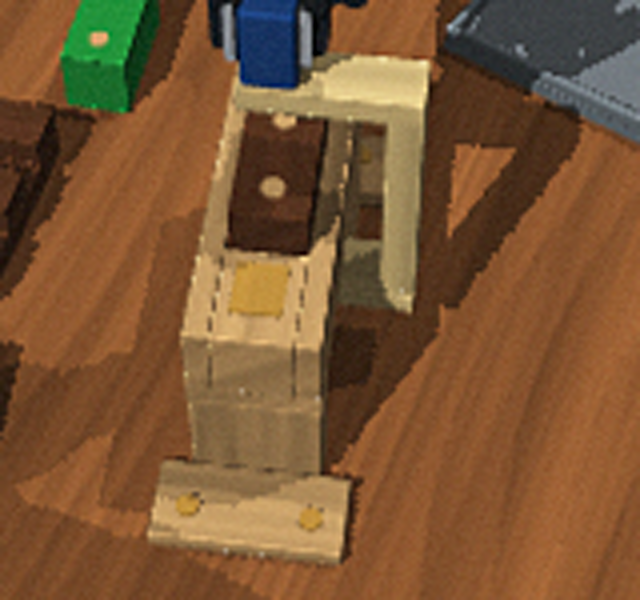

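```bash
python3 - <<'E'
from h import *
import pickle
p=pickle.load(open('pics/w6.pkl','rb'))
for z in (149,151,153,156): print(z,[fishun(p,uv,z)[:2].round(1).tolist() for uv in [(280.5,178),(347,178.5),(313,212)]], np.linalg.norm(fishun(p,(280.5,178),z)-fishun(p,(347,178.5),z)).round(1))
s=pickle.load(open('pics/s6.pkl','rb'))
cs,sn=np.cos(np.radians(15)),np.sin(np.radians(15))
for z in (149,151,153,156):
  print(z,[proj(s,[597.5+cs*a-sn*b,22.8+sn*a+cs*b,z]).round(1).tolist() for a,b in [(-20,40),(20,40),(0,22)]])
E
python3 -c "
import cv2;i=cv2.imread('pics/s6.png');cv2.imwrite('pics/z7.png',cv2.resize(i[240:300,285:335],None,fx=10,fy=10,interpolation=2))"
```

```text
149 [[565.8, 60.1], [604.1, 70.0], [589.8, 44.9]] 39.6
151 [[565.9, 60.4], [603.9, 70.2], [589.7, 45.3]] 39.2
153 [[566.0, 60.7], [603.7, 70.4], [589.6, 45.8]] 38.9
156 [[566.2, 61.1], [603.3, 70.7], [589.5, 46.4]] 38.3
149 [[315.4, 277.2], [295.0, 275.2], [306.5, 269.0]]
151 [[315.4, 276.6], [294.9, 274.5], [306.5, 268.4]]
153 [[315.4, 275.9], [294.9, 273.9], [306.4, 267.7]]
156 [[315.4, 275.0], [294.8, 272.9], [306.4, 266.8]]
```

View pics/z7.png

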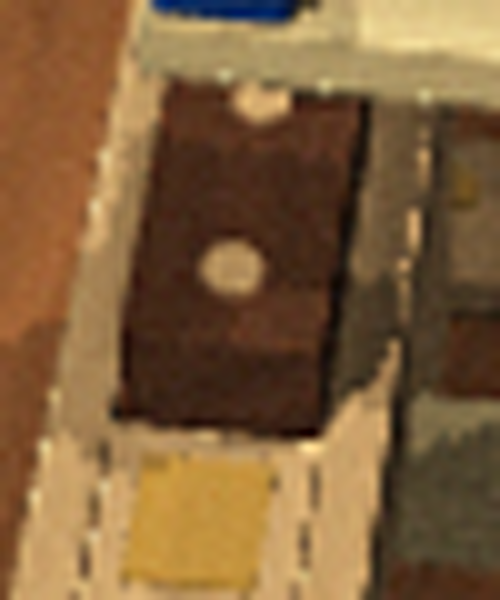

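Request:
drive_tool(
  commands=[
    [0,0,0.004,0],
    [0,0,0.01,0],
    [0,0,0.018,0],
    [0,0,0.026,0],
    [0,0,0.034,0],
  ],
)

```text
time: 8.45
tcp_pos: [597.6, 22.9, 192.1]
eef_rot: [[-0.259, 0.966, -0.0], [0.966, 0.259, 0.0], [0.0, -0.0, -1.0]]
wrist_force: [-0.1, -0.3, -2.8]
finger_gap: 26.9
```

Request:
drive_tool(
  commands=[
    [0,0,0.007,0],
    [0,0,0.012,0],
    [0,0,0.0145,0],
    [0,0,0.0145,0],
  ],
)

```text
time: 8.95
tcp_pos: [597.9, 22.9, 178.7]
eef_rot: [[-0.259, 0.966, 0.001], [0.966, 0.259, 0.0], [-0.0, 0.001, -1.0]]
wrist_force: [-0.2, 0.2, -0.2]
finger_gap: 27.2
```

```bash
python3 g.py; python3 w.py side s7
python3 -c "
import cv2;i=cv2.imread('pics/s7.png');cv2.imwrite('pics/z8.png',cv2.resize(i[220:370,240:400],None,fx=4,fy=4,interpolation=2))"
```

```text
t 8.95 tcp [597.9  22.9 178.7] psi 15.01 tilt [-2.e-04  9.e-04 -1.e+00] F [-0.2  0.2 -0.2] gap 27.2
```

View pics/z8.png

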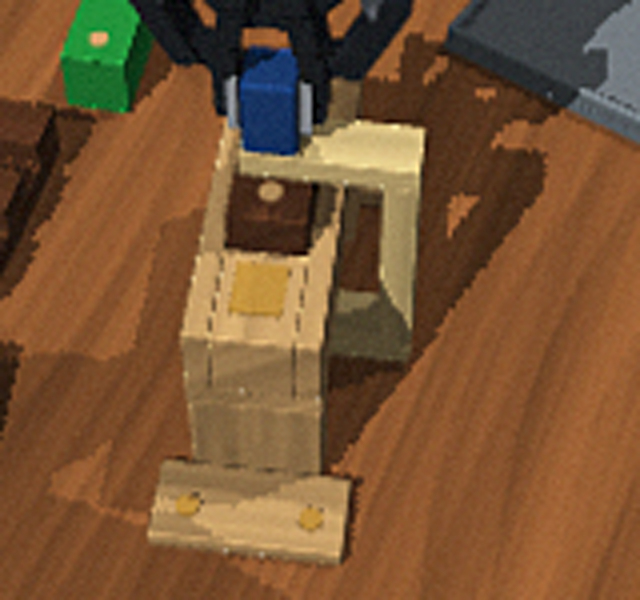

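The wrist now reads about 0 N, so the upper arm (about 151 mm up) has come down onto the raised block. I'll raise the frame 4.5 mm so it clears the block before drawing it out.

Request:
drive_tool(
  commands=[
    [0,0,-0.0025,0],
    [0,0,-0.0045,0],
    [0,0,-0.0045,0],
  ],
)

```text
time: 9.38
tcp_pos: [597.7, 22.8, 182.9]
eef_rot: [[-0.259, 0.966, 0.0], [0.966, 0.259, -0.0], [-0.0, 0.0, -1.0]]
wrist_force: [-0.3, -0.8, -2.8]
finger_gap: 27.7
```

```bash
python3 g.py; python3 w.py side s8; python3 w.py wrist w8
python3 -c "
import cv2;i=cv2.imread('pics/s8.png');cv2.imwrite('pics/z9.png',cv2.resize(i[230:330,270:370],None,fx=6,fy=6,interpolation=2))"
```

```text
t 9.38 tcp [597.7  22.8 182.9] psi 15.01 tilt [-1.e-04  1.e-04 -1.e+00] F [-0.3 -0.8 -2.8] gap 27.7
```

View pics/z9.png

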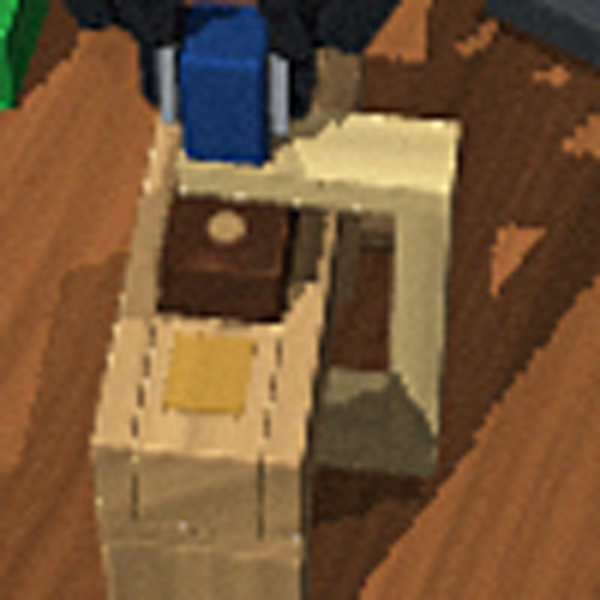

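View pics/w8.png

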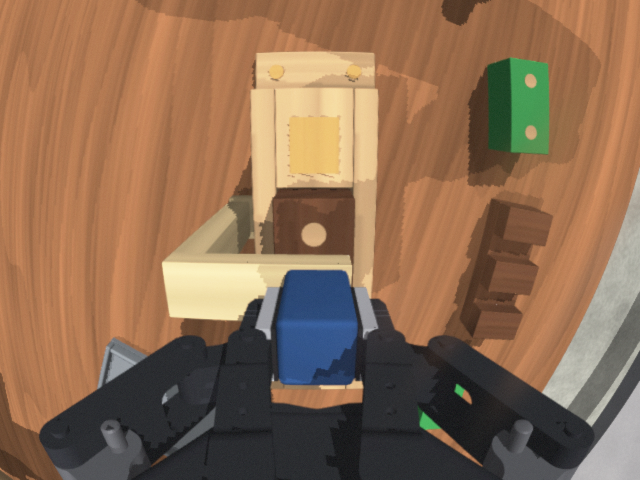

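Request:
drive_tool(
  commands=[
    [0,-0.003,0,0],
    [0,-0.008,0,0],
    [0,-0.014,0,0],
  ],
)

```text
time: 9.85
tcp_pos: [583.7, 19.2, 182.7]
eef_rot: [[-0.259, 0.966, -0.0], [0.966, 0.259, 0.0], [0.0, -0.0, -1.0]]
wrist_force: [-0.4, -0.4, -3.0]
finger_gap: 27.3
```

```bash
python3 g.py;python3 w.py wrist w9
```

```text
t 9.85 tcp [583.7  19.2 182.7] psi 15.01 tilt [ 0.e+00 -1.e-04 -1.e+00] F [-0.4 -0.4 -3. ] gap 27.3
```

View pics/w9.png

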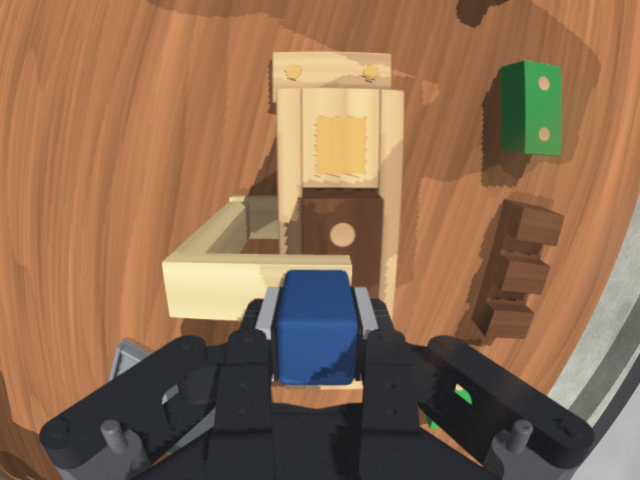

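Request:
drive_tool(
  commands=[
    [0,-0.015,0,0],
    [0,-0.045,0,0],
    [0,-0.08,0,0],
    [0,-0.115,0,0],
    [0,-0.145,0,0],
  ],
)

```text
time: 10.52
tcp_pos: [442.7, -18.5, 182.9]
eef_rot: [[-0.259, 0.966, 0.0], [0.966, 0.259, -0.0], [-0.0, 0.0, -1.0]]
wrist_force: [-0.3, -0.6, -2.6]
finger_gap: 27.0
```

```bash
python3 g.py 430 70 182.7 15
```

```text
t 10.53 tcp [442.7 -18.5 182.9] psi 15.01 tilt [-2.e-04  2.e-04 -1.e+00] F [-0.3 -0.6 -2.6] gap 27.0
shift m [0.0888 0.0107 0.0002] roll 0.0
```

Request:
drive_tool(
  commands=[
    [0.02,0.003,0,0],
    [0.045,0.006,0,0],
    [0.07,0.009,0,0],
    [0.086,0.011,0,0],
    [0.09,0.011,0,0],
  ],
)

```text
time: 11.15
tcp_pos: [431.3, 72.0, 182.8]
eef_rot: [[-0.26, 0.966, 0.0], [0.966, 0.26, -0.0], [-0.0, 0.0, -1.0]]
wrist_force: [-0.5, -0.9, -2.7]
finger_gap: 27.3
```

Request:
drive_tool(
  commands=[
    [0,0,0.003,0],
    [0,0,0.006,0],
    [0,0,0.008,0],
    [0,0,0.009,0],
  ],
)

```text
time: 11.65
tcp_pos: [431.4, 71.2, 173.6]
eef_rot: [[-0.259, 0.966, -0.0], [0.966, 0.259, -0.0], [0.0, -0.0, -1.0]]
wrist_force: [-0.5, 0.3, -3.2]
finger_gap: 27.6
```

```bash
python3 g.py;python3 w.py side s10; python3 w.py wrist w10
```

```text
t 11.65 tcp [431.4  71.2 173.6] psi 14.99 tilt [ 0.e+00 -3.e-04 -1.e+00] F [-0.5  0.3 -3.2] gap 27.6
```

View pics/s10.png

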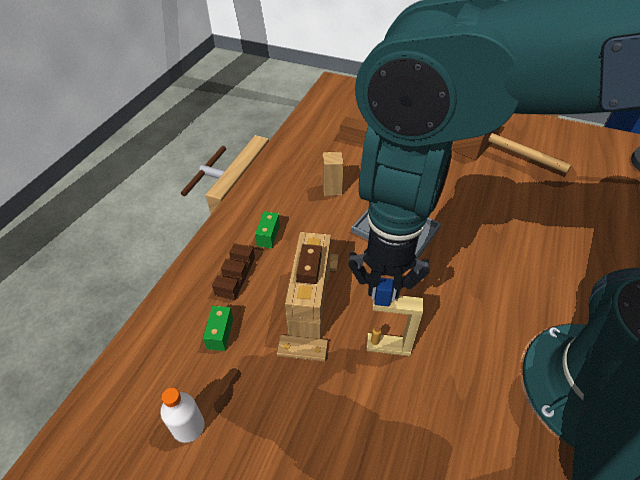

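The block stays up on its catches at (309,262), and the frame is not yet touching the bench. I lower it in small steps.

Request:
drive_tool(
  commands=[
    [0,0,0.0005,0],
    [0,0,0.001,0],
    [0,0,0.001,0],
  ],
)

```text
time: 12.12
tcp_pos: [431.4, 71.5, 172.8]
eef_rot: [[-0.259, 0.966, 0.0], [0.966, 0.259, 0.0], [-0.0, 0.0, -1.0]]
wrist_force: [-0.2, 0.5, -2.7]
finger_gap: 27.3
```

Request:
drive_tool(
  commands=[
    [0,0,0.0005,0],
    [0,0,0.001,0],
    [0,0,0.001,0],
  ],
)

```text
time: 12.5
tcp_pos: [431.7, 71.4, 172.7]
eef_rot: [[-0.259, 0.966, 0.001], [0.966, 0.259, -0.0], [-0.001, 0.001, -1.0]]
wrist_force: [-4.3, -0.3, 15.0]
finger_gap: 27.3
```

Request:
drive_tool(
  commands=[
    [0,0,-0.0006,0],
    [0,0,-0.0006,0],
  ],
)

```text
time: 12.75
tcp_pos: [431.5, 71.4, 172.7]
eef_rot: [[-0.259, 0.966, 0.001], [0.966, 0.259, -0.0], [-0.0, 0.001, -1.0]]
wrist_force: [-2.2, -0.3, 6.8]
finger_gap: 27.2
```

Request:
drive_tool(
  commands=[
    [0,0,0,0],
    [0,0,0,0],
    [0,0,0,0],
    [0,0,0,0],
  ],
  gripper=0.07,
)

```text
time: 13.25
tcp_pos: [431.4, 71.5, 172.3]
eef_rot: [[-0.259, 0.966, -0.0], [0.966, 0.259, 0.0], [0.0, -0.0, -1.0]]
wrist_force: [-0.9, -0.0, -0.3]
finger_gap: 70.0
```

```bash
python3 g.py;python3 w.py side s11; python3 w.py wrist w11
```

```text
t 13.25 tcp [431.4  71.5 172.3] psi 15.01 tilt [ 0.e+00 -1.e-04 -1.e+00] F [-0.9 -0.  -0.3] gap 70.0
```

View pics/w11.png

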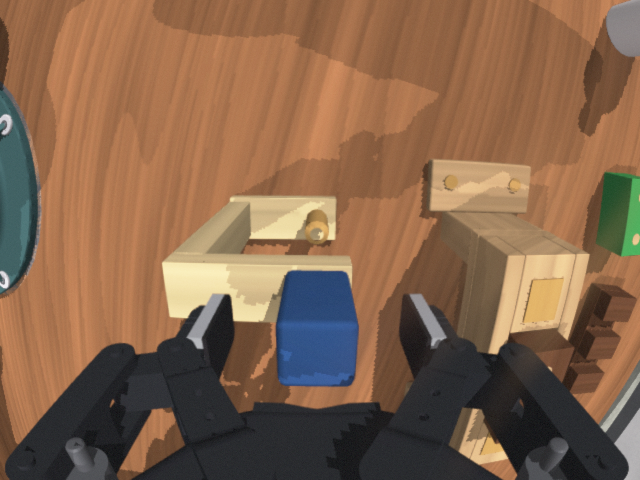

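View pics/s11.png

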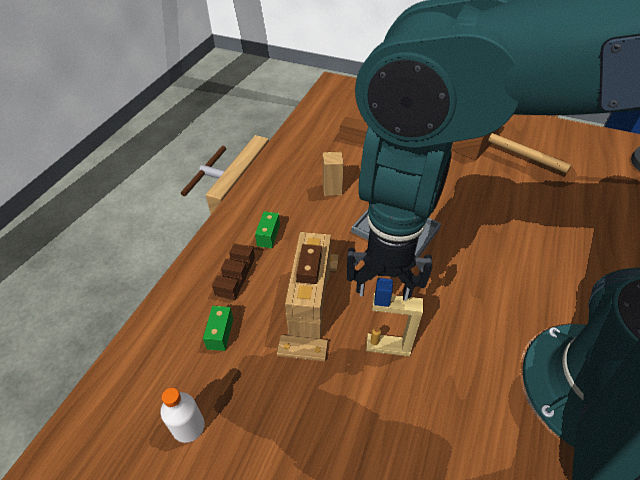

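Request:
drive_tool(
  commands=[
    [0,0,-0.015,0],
    [0,0,-0.05,0],
    [0,0,-0.08,0],
    [0,0,-0.088,0],
    [0,0,-0.088,0],
  ],
  gripper=0.085,
)

```text
time: 13.98
tcp_pos: [431.5, 71.4, 260.0]
eef_rot: [[-0.259, 0.966, 0.0], [0.966, 0.259, -0.0], [-0.0, 0.0, -1.0]]
wrist_force: [1.2, 0.2, -1.1]
finger_gap: 85.0
```

```bash
python3 g.py 597.4 23.0 220 15;python3 w.py wrist w12
```

```text
t 13.97 tcp [431.5  71.4 260. ] psi 15.01 tilt [-1.e-04  1.e-04 -1.e+00] F [ 1.2  0.2 -1.1] gap 85.0
shift m [-0.0897  0.1477  0.0401] roll 0.0
```

View pics/w12.png

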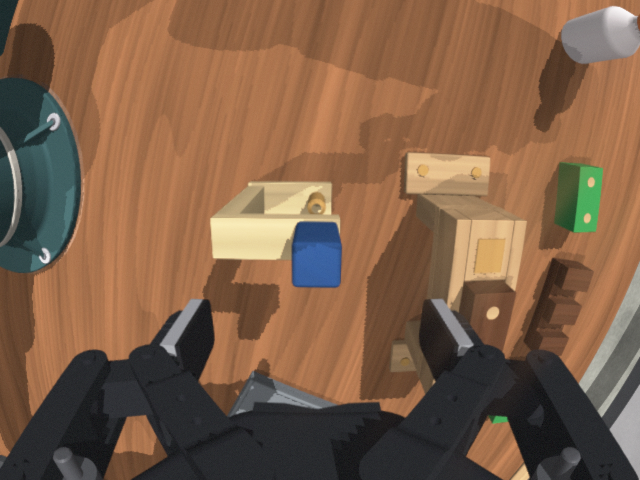

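The frame stands upright with its post at (317,255), and the block is still raised. Now to the block.

Request:
drive_tool(
  commands=[
    [-0.018,0.03,0,0],
    [-0.042,0.068,0,0],
    [-0.066,0.106,0.01,0],
    [-0.083,0.136,0.025,0],
    [-0.09,0.148,0.04,0],
  ],
)

```text
time: 14.65
tcp_pos: [598.4, 22.4, 218.0]
eef_rot: [[-0.259, 0.966, -0.002], [0.966, 0.259, 0.0], [0.001, -0.002, -1.0]]
wrist_force: [0.5, 0.3, -0.6]
finger_gap: 85.1
```

Request:
drive_tool(
  commands=[
    [0,0,0,0],
  ],
)

```text
time: 14.78
tcp_pos: [596.8, 22.9, 218.4]
eef_rot: [[-0.259, 0.966, -0.003], [0.966, 0.259, 0.0], [0.001, -0.003, -1.0]]
wrist_force: [-0.5, -0.5, -0.0]
finger_gap: 85.0
```

```bash
python3 g.py 597.4 23.0 130 15;python3 w.py wrist w13
```

```text
t 14.78 tcp [596.8  22.9 218.4] psi 15.0 tilt [ 0.0013 -0.0032 -1.    ] F [-0.5 -0.5 -0. ] gap 85.0
shift m [-0.0002  0.0009  0.0884] roll 0.0
```

View pics/w13.png

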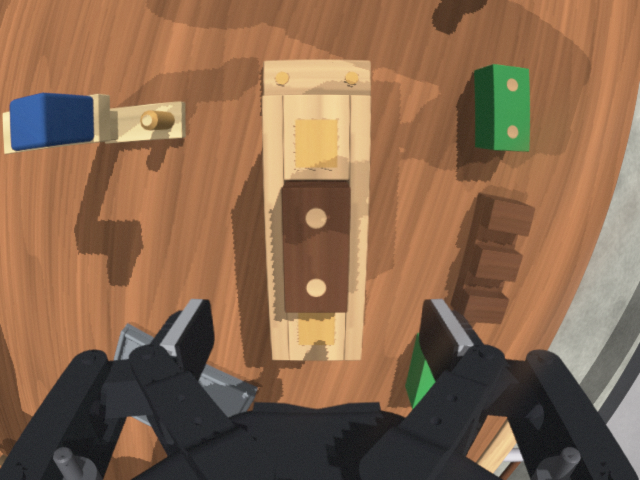

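Request:
drive_tool(
  commands=[
    [0,0.0005,0.025,0],
    [0,0.0005,0.055,0],
    [0,0.0005,0.077,0],
    [0,0.0005,0.087,0],
    [0,0.0005,0.087,0],
  ],
)

```text
time: 15.45
tcp_pos: [597.6, 23.2, 133.9]
eef_rot: [[-0.259, 0.966, 0.0], [0.966, 0.259, -0.0], [-0.0, 0.0, -1.0]]
wrist_force: [-0.5, 0.4, 0.0]
finger_gap: 84.8
```

```bash
python3 g.py 597.4 23.0 130 15
```

```text
t 15.45 tcp [597.6  23.2 133.9] psi 15.02 tilt [-0.  0. -1.] F [-0.5  0.4  0. ] gap 84.8
shift m [-0.0002 -0.0003  0.0039] roll 0.0
```

Request:
drive_tool(
  commands=[
    [0,0,0.003,0],
    [0,0,0.003,0],
    [0,0,0.003,0],
    [0,0,0.003,0],
    [0,0,0.003,0],
  ],
  gripper=0.034,
  force=50,
)

```text
time: 16.08
tcp_pos: [597.4, 22.7, 131.0]
eef_rot: [[-0.259, 0.966, -0.001], [0.966, 0.259, -0.001], [-0.0, -0.001, -1.0]]
wrist_force: [-8.2, -2.4, 8.9]
finger_gap: 39.0
```

```bash
python3 g.py;python3 w.py wrist w14
```

```text
t 16.07 tcp [597.4  22.7 131. ] psi 15.0 tilt [-4.0e-04 -1.1e-03 -1.0e+00] F [-8.2 -2.4  8.9] gap 39.0
```

View pics/w14.png

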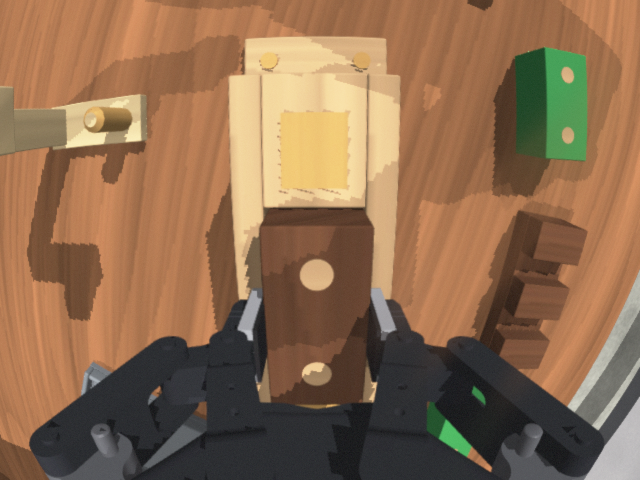

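Request:
drive_tool(
  commands=[
    [0,-0.0005,-0.004,0],
    [0,-0.0005,-0.012,0],
    [0,-0.0005,-0.024,0],
    [0,-0.0005,-0.045,0],
    [0,-0.0005,-0.06,0],
  ],
)

```text
time: 16.75
tcp_pos: [598.2, 22.9, 192.0]
eef_rot: [[-0.259, 0.966, 0.002], [0.966, 0.259, -0.0], [-0.0, 0.002, -1.0]]
wrist_force: [-0.4, 0.6, -1.0]
finger_gap: 39.3
```

```bash
python3 g.py 483 -267 190 15;python3 w.py wrist w15
```

```text
t 16.75 tcp [598.2  22.9 192. ] psi 15.01 tilt [-5.0e-04  1.5e-03 -1.0e+00] F [-0.4  0.6 -1. ] gap 39.3
shift m [-0.2502 -0.1863  0.0019] roll 0.0
```

View pics/w15.png

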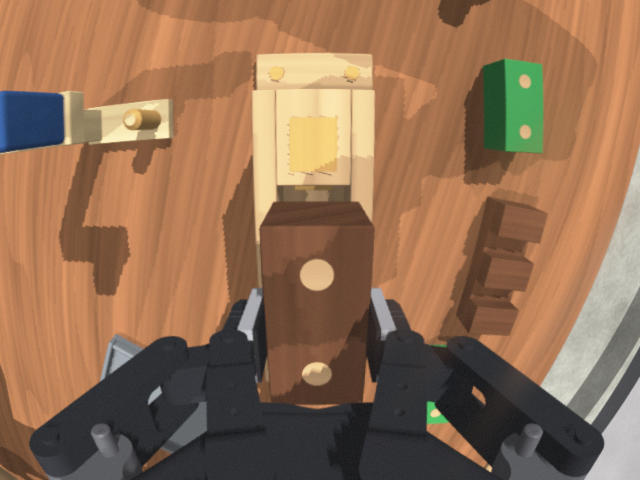

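The block is clear of the pocket, level and held. Carrying it to the tray.

Request:
drive_tool(
  commands=[
    [-0.018,-0.013,-0.005,0],
    [-0.048,-0.036,-0.005,0],
    [-0.08,-0.06,-0.005,0],
    [-0.112,-0.083,-0.005,0],
    [-0.144,-0.107,-0.005,0],
  ],
)

```text
time: 17.42
tcp_pos: [530.4, -145.8, 195.1]
eef_rot: [[-0.259, 0.966, -0.0], [0.966, 0.259, 0.0], [0.0, -0.0, -1.0]]
wrist_force: [-0.5, 0.2, -1.1]
finger_gap: 38.7
```

Request:
drive_tool(
  commands=[
    [-0.032,-0.024,0,0],
    [-0.064,-0.048,0,0],
    [-0.088,-0.066,0,0],
    [-0.102,-0.076,0,0],
    [-0.106,-0.079,0,0],
  ],
)

```text
time: 18.05
tcp_pos: [482.2, -267.5, 195.2]
eef_rot: [[-0.258, 0.966, -0.0], [0.966, 0.258, 0.0], [0.0, -0.0, -1.0]]
wrist_force: [0.7, -0.4, -1.4]
finger_gap: 38.9
```

Request:
drive_tool(
  commands=[
    [0,0,0.02,0],
    [0,0,0.05,0],
    [0,0,0.08,0],
    [0,0,0.1,0],
    [0,0,0.11,0],
  ],
)

```text
time: 18.68
tcp_pos: [482.6, -265.8, 84.4]
eef_rot: [[-0.26, 0.966, -0.001], [0.966, 0.26, 0.001], [0.001, -0.001, -1.0]]
wrist_force: [0.2, -0.0, -0.9]
finger_gap: 39.4
```

```bash
python3 g.py 483 -267 32 15;python3 w.py wrist w16;python3 w.py side s16
```

```text
t 18.68 tcp [ 482.6 -265.8   84.4] psi 15.07 tilt [ 1.2e-03 -8.0e-04 -1.0e+00] F [ 0.2 -0.  -0.9] gap 39.4
shift m [-0.0013  0.0001  0.0524] roll 0.001
```

View pics/w16.png

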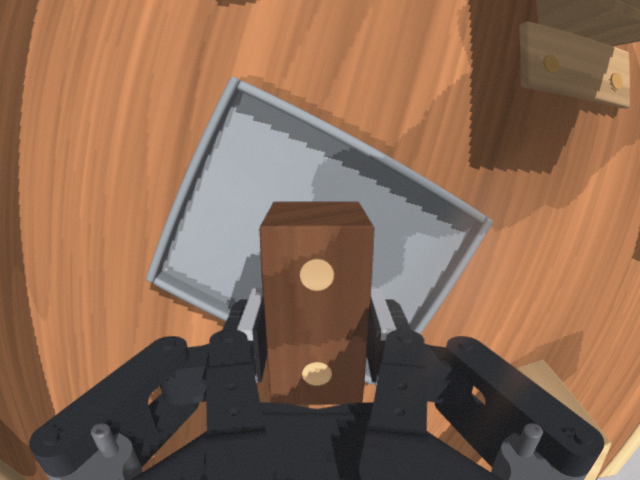

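View pics/s16.png

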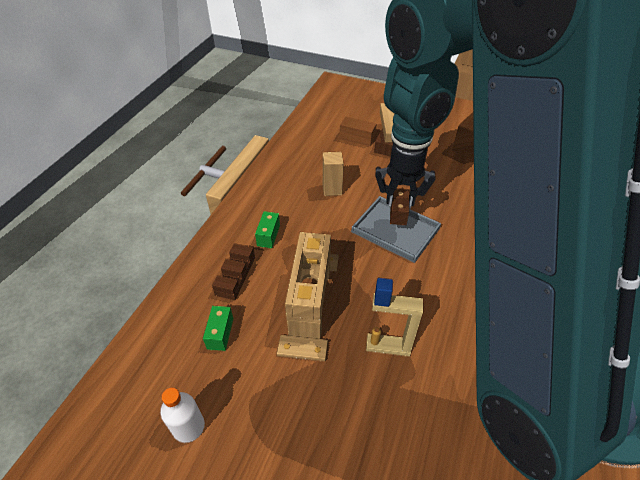

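Request:
drive_tool(
  commands=[
    [-0.001,0,0.018,0],
    [-0.001,0,0.035,0],
    [-0.001,0,0.046,0],
    [-0.001,0,0.05,0],
    [-0.001,0,0.05,0],
  ],
)

```text
time: 19.4
tcp_pos: [483.2, -267.8, 35.7]
eef_rot: [[-0.259, 0.966, 0.0], [0.966, 0.259, -0.0], [-0.0, 0.0, -1.0]]
wrist_force: [0.2, -0.4, -1.5]
finger_gap: 38.8
```

Request:
drive_tool(
  commands=[
    [0,0,0.001,0],
    [0,0,0.002,0],
    [0,0,0.002,0],
  ],
)

```text
time: 19.77
tcp_pos: [483.1, -267.8, 33.5]
eef_rot: [[-0.259, 0.966, 0.0], [0.966, 0.259, -0.0], [-0.0, 0.0, -1.0]]
wrist_force: [-0.4, -0.2, -1.1]
finger_gap: 38.9
```

Request:
drive_tool(
  commands=[
    [0,0,0.0005,0],
    [0,0,0.001,0],
    [0,0,0.001,0],
  ],
)

```text
time: 20.15
tcp_pos: [483.0, -267.7, 32.3]
eef_rot: [[-0.259, 0.966, -0.0], [0.966, 0.259, 0.0], [0.0, -0.0, -1.0]]
wrist_force: [-0.2, -0.5, -0.5]
finger_gap: 39.0
```

Request:
drive_tool(
  commands=[
    [0,0,0.0005,0],
    [0,0,0.001,0],
    [0,0,0.001,0],
  ],
)

```text
time: 20.52
tcp_pos: [483.0, -267.7, 31.3]
eef_rot: [[-0.259, 0.966, -0.0], [0.966, 0.259, 0.0], [0.0, -0.0, -1.0]]
wrist_force: [-0.4, -0.5, -1.3]
finger_gap: 39.2
```

Request:
drive_tool(
  commands=[
    [0,0,0.0005,0],
    [0,0,0.001,0],
    [0,0,0.001,0],
  ],
)

```text
time: 20.9
tcp_pos: [483.0, -267.8, 31.0]
eef_rot: [[-0.259, 0.966, 0.0], [0.966, 0.259, -0.0], [-0.0, 0.0, -1.0]]
wrist_force: [-4.4, 1.5, 12.6]
finger_gap: 39.3
```

Request:
drive_tool(
  commands=[
    [0,0,0.0005,0],
    [0,0,0.001,0],
    [0,0,0.001,0],
  ],
)

```text
time: 21.28
tcp_pos: [483.0, -267.8, 31.0]
eef_rot: [[-0.259, 0.966, 0.001], [0.966, 0.259, -0.001], [-0.001, 0.001, -1.0]]
wrist_force: [-9.3, 4.8, 28.2]
finger_gap: 38.9
```

The block touched the floor at 31.0 mm. The last step overpressed it, so I back off 1.3 mm and release.

Request:
drive_tool(
  commands=[
    [0,0,-0.0013,0],
    [0,0,-0.0013,0],
  ],
)

```text
time: 21.52
tcp_pos: [483.1, -267.8, 31.1]
eef_rot: [[-0.259, 0.966, 0.0], [0.966, 0.259, -0.0], [-0.0, 0.0, -1.0]]
wrist_force: [-2.3, 0.6, 9.2]
finger_gap: 39.0
```

Request:
drive_tool(
  commands=[
    [0,0,0,0],
    [0,0,0,0],
    [0,0,0,0],
    [0,0,0,0],
  ],
  gripper=0.07,
)

```text
time: 22.02
tcp_pos: [483.0, -267.7, 30.6]
eef_rot: [[-0.259, 0.966, -0.0], [0.966, 0.259, 0.0], [0.0, -0.0, -1.0]]
wrist_force: [-0.6, 0.1, -0.3]
finger_gap: 70.3
```

Request:
drive_tool(
  commands=[
    [0,0,-0.015,0],
    [0,0,-0.05,0],
    [0,0,-0.09,0],
    [0,0,-0.13,0],
    [0,0,-0.16,0],
  ],
)

```text
time: 22.65
tcp_pos: [483.2, -267.8, 193.6]
eef_rot: [[-0.259, 0.966, 0.002], [0.966, 0.259, -0.001], [-0.002, 0.001, -1.0]]
wrist_force: [0.1, -0.1, -1.0]
finger_gap: 70.2
```

Request:
drive_tool(
  commands=[
    [0,0,0,0],
    [0,0,0,0],
  ],
)

```text
time: 22.9
tcp_pos: [482.8, -267.6, 190.6]
eef_rot: [[-0.259, 0.966, -0.0], [0.966, 0.259, 0.0], [0.0, -0.0, -1.0]]
wrist_force: [0.2, -0.3, -0.1]
finger_gap: 70.1
```

```bash
python3 g.py;python3 w.py wrist w17;python3 w.py side s17
```

```text
t 22.9 tcp [ 482.8 -267.6  190.6] psi 15.01 tilt [ 2.e-04 -1.e-04 -1.e+00] F [ 0.2 -0.3 -0.1] gap 70.1
```

View pics/w17.png

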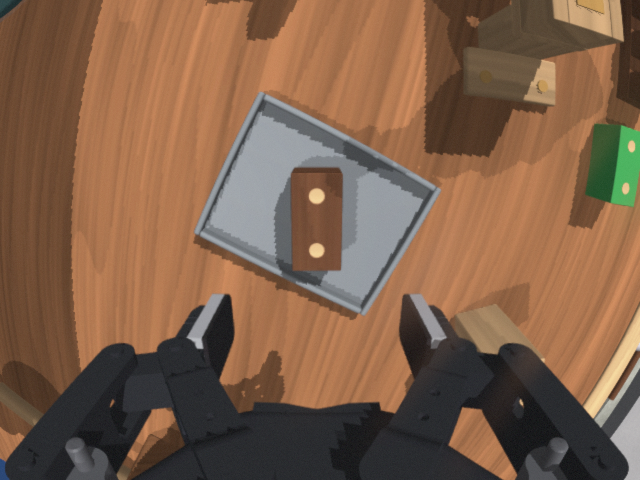

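View pics/s17.png

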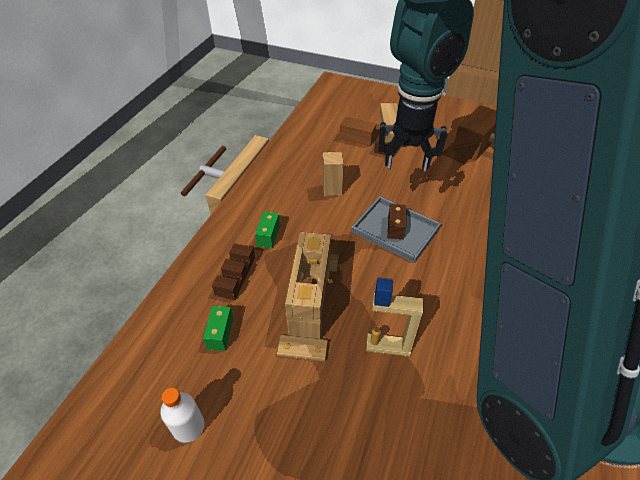

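The block stands in the middle of the tray, dowels up ((317,196) and (317,250) in the wrist view). The frame stands upright at (395,320) in the side view, and the bystanders are where they started. Handing in.

```bash
python3 -c "
from station import bot
print(bot.finish_job())"
```

```text
the job is handed in; nothing more can be done
None
```

The job is handed in at about 23 s of the 72 s allowed. The interface gives no verdict, so the result below rests on my last pictures and readings.

**What I did:**
1. I gripped the frame by its blue post and brought its foot in under the jig.
2. I lifted it about 54 mm, and the catches held the block up.
3. I drew the frame out and stood it on the bench, about 170 mm from the pocket.
4. I lifted the block out and set it on the tray floor.

**Last checks:**
- **Block:** it stands near the tray's centre, the same way up, with both dowels showing on top.
- **Frame:** it stands upright and let go.
- **Bystanders:** the post, glue bottle and notched piece look unmoved in the side view. I compared them by eye and did not measure them.
- **Arm:** the gripper is clear of everything, with wrist force near 0 N.

**What did not go cleanly:**
- While lowering inside the jig, the frame's upper arm touched the raised block with about 3 N. I raised the frame 4.5 mm before drawing it out, and the block stayed up.
- With the frame raised, the wrist read only about the frame's own weight, so the block was then probably held by friction or the catches. Contact between the nub and the block was inferred from the −6.6 N reading during the lift.
- I pressed down briefly with up to 15 N when setting the frame down and up to 28 N with the block, and eased off before each release.

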